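# Unguard the vial rack and show a vial to the inspection camera

## Task

Lift the clear splash guard off the vial rack and hang it astride the middle of the drying rail, letting go of it. Then take the ball-stoppered vial out of the rack and hold it still in front of the inspection camera: in line with the slanted lens, flat base facing the glass and about 50 mm from it; finish while still holding it there. Do not touch the camera, leave the other two vials in the rack and everything else where it stands.

Things in the scene. Friction and masses are not known exactly. Their poses are not given: they have to be found in the camera images.
- guard: Clear plastic guard, 180 g, open ends and bottom: 150 mm long (y), 70 wide (x). Upright 3 mm walls, 61 tall, inner faces 32 from the middle; 45 degree roof, 3 thick, inside ridge along y 92 above the lower edges. On it an opaque grey grip bar 12 thick (x), 70 long (y), from about 97 to 126 above the lower edges. Stands on the bench over the rack. Origin: centre between lower edges; z up.
- guard_ridge (a point): Middle of the guard's inside ridge line, 92 mm above the guard's origin. Astride the rail the roof centres itself on the bar and the ridge rests about 8 mm above the bar's axis.
- rail: Fixed drying rail: a level round steel bar 12 mm in diameter along its y, axis 130 mm above the bench, on two 12 mm posts 238 mm apart that stand on a foot plate 90 x 270 x 8 mm. Origin: centre of the foot plate on the bench; z up.
- rail_mid (a point): Middle of the rail's bar, on its axis, 130 mm above the bench.
- rack: Fixed grey plastic rack under the guard, 44 mm (x) by 134 mm (y) by 30 mm tall, with three round holes 24.5 mm wide and 24 mm deep (floor 6 mm above the bench) in a row along its y, 42 mm apart. Origin: centre of its underside on the bench; z up.
- vial: The ball-stoppered vial: an amber glass cylinder 22 mm in diameter and 58 mm tall, on it a white stopper: collar 18 mm wide and 5 mm tall, thin neck, ball 15 mm in diameter; 80 mm tall in all, 35 g. It stands in any one of the rack's holes, the glass showing for 34 mm above the rack. Origin: centre of its flat base; z up its axis, towards the stopper.
- spare1: One of two other vials in the rack: same glass, but with a flat white disc cap 21 mm wide and 11 mm tall (69 mm tall in all). Origin: centre of its base.
- spare2: The other flat-capped vial, like spare1. Origin: centre of its base.
- camera: Fixed inspection camera: white pedestal block 95 mm (x) by 100 mm (y), its top 70 to 100 mm above the bench, block centre 20 mm to +x of its origin; the slanted lens barrel comes out of its top towards the robot. Origin: 100 mm below the block's top; z up, the lens leans to its -x.
- lens: The camera's slanted barrel, 42 mm in diameter with a 52 mm collar at its end, fixed to the pedestal. Origin: centre of the lens glass, at the barrel's free end; z: along the optical axis, out of the glass, upward and 0.55 rad (31.5 degrees) from vertical towards the camera's -x (roughly towards the robot). Glass 108 to 138 mm above the bench.
- flask: Small amber volumetric flask with red stopper, 48 mm wide and 114 mm tall, loose behind the rack. Origin: centre of its underside.
- plates: Stack of three clear well plates, 85 x 127 x 45 mm, loose. Origin: centre of its underside.
- pipette: White and black hand pipette lying on the bench between robot and rack, about 240 mm long and 22 mm thick. Origin: near its middle, on the bench; x along it.
- reagent: Glass jar with blue cap and paper label, 64 mm wide and 120 mm tall, loose. Origin: centre of its underside.
- wash: White plastic bottle with blue cap, 68 mm wide and 160 mm tall, loose. Origin: centre of its underside.
- beaker: Empty glass beaker, 70 mm wide and 85 mm tall, loose. Origin: centre of its underside.
Not all that is in view belongs to the job. What is shaped like the guard but green is not meant.

How it is judged:
On the way, in this order (a step that is already met when the one before it is completed fails the run):
1. the guard hangs astride the rail, released (x of guard_ridge in the frame of rail between -0.02 and 0.02 m and y of guard_ridge in the frame of rail between -0.06 and 0.06 m and height (world z) of guard_ridge between 0.128 and 0.148 m and angle between guard's own z axis and vertical below 0.25 rad and angle between the y axis of guard and the y axis of rail, either way round below 0.25 rad and contact force between guard and rail above 0.3 N and contact force between guard and the fingers below 0.1 N), for 0.3 s.
2. the ball-stoppered vial is lifted out of the rack in the fingers (z of vial in the frame of rack above 0.04 m and contact force between vial and the fingers above 0.3 N), for 0.1 s.
At the end, for the whole second after the job is handed in: Guard released astride the rail, ridge within 20 mm of the bar and 60 mm of its middle, within 0.25 rad of upright and of the bar. Vial held still in the fingers, clear of the camera: base within 15 mm of the optical axis in x and y, 35 to 65 mm from the glass, axes within 0.2 rad (all of step 1 and x of vial in the frame of lens between -0.015 and 0.015 m and y of vial in the frame of lens between -0.015 and 0.015 m and z of vial in the frame of lens between 0.035 and 0.065 m and angle between the z axis of vial and the z axis of lens, either way round below 0.2 rad and contact force between vial and the fingers above 0.5 N and contact force between vial and lens below 0.1 N and contact force between vial and camera below 0.1 N and linear speed of vial below 0.02 m/s); the arm keeps its last pose, push and grip.
It fails at once if the camera is touched (contact force between anything else and camera above 1.5 N or contact force between anything else and lens above 1.5 N).
It fails at once if another vial is moved more than 20 mm (distance of any of spare1, spare2 from where it was at the start of the episode above 0.02 m).
It fails at once if something else on the bench is moved more than 40 mm (distance of any of flask, plates, pipette, reagent, wash, beaker from where it was at the start of the episode above 0.04 m).
It also fails if it takes over 64 s, if anything falls off the work surface, if the arm or the gripper's body presses on something with over 40 N, if the wrist force passes 120 N, or if a joint passes its speed limit or range.

## Robot

A 6-joint arm with a two-finger parallel gripper is mounted at the origin on the work surface. World frame = base frame: x ahead of the robot, y to its left, z up, the work surface at z = 0. Lengths are in m, angles in rad, forces in N, time in s.
With the tool pointing down it reaches from about 0.325 to 0.875 m from the base axis. Payload 4.4 kg.
Tool frame: the origin (TCP) lies at the very end of the fingers, on their centre line; the grasp point (between the pads) lies 19 mm behind it; z points along the fingers, y is the line along which they close (so a half turn about z gives the same grasp; the last joint's range is limited). The gripper opens to 85 mm and grips with 20 to 120 N. Pads are 22 mm wide; open, the fingers measure 114 mm over their backs; the gripper's body (76 mm by 85 mm) begins 54 mm behind the grasp point. The pads swing forward as they close: fully open they stand 13 mm farther back than shut.
Start: joints at [-0.15, 0.207, 1.542, -0, 1.393, -0.15], TCP at [0.575, -0, 0.231] pointing down, gripper open.
Joint ranges: [-2.73, 2.73], [-0.86, 2.22], [0.23, 2.46], [-1.11, 4.25], [0.08, 2.63], [-2.82, 2.82]. Speed limits (rad/s): [2.79, 2.79, 3.14, 3.14, 3.14, 3.14].

## Interface

Orientations are given as a rotation vector (axis times angle).
In Python, from rig import readout, viewer, ticket gives the robot as it stands.
- The arm moves only by the tool jog_arm, never from a script. Its argument "plan" is a list of rows, each a list of 7 numbers: the turn, a rotation vector about the world's x, y, z each as a share of pi/2 rad, from -1 to 1, then the shift along the world's x, y, z each as a share of 0.08 m, from -1 to 1, then the closure, from -1 (fully open) to 1 (shut). A call has 1 to 20 rows; each row shifts and turns the commanded pose from where the row before left it; what a row does not reach is not made up. A row lasts 1/12 s, in which the tool goes at most 41.7 mm and 7.16 degrees, less where a joint would pass 70% of its speed; a pose out of reach is approached as far as the arm can. A call with a number of a shift or a turn outside -1 to 1 is refused whole. A call with a gripper value outside its range is refused whole. The fingers move at their own pace and stop on an object; the grip force is fixed at half the most. Time passes only in rows, so rows that do not move let the fingers close. It gives the time, the measured TCP pose, the force, the opening and the grip force at its end, in the units of the state.
- readout.state(): the state, without advancing time (a new reading comes with each control period).
- viewer.camera(name): name is "scene" or "side" or "wrist"; returns a dict with "img" (384x512x3 uint8, red, green, blue), "intrinsics" (3x3 intrinsics, pixels), "xyz" and "attitude" of the camera in the world. Camera axes: x right, y down, z forward; pixel columns grow to the right and rows downward; lengths in m; the calibration is good to about 2 mm. A picture is of the moment at which its call begins. There is no depth.
- ticket.job_done(): hands the job in; it is judged then, once.
Trained networks look in a picture, given as the dict that the camera call returned (one of the last four; its "shot" number tells which), for a name from the list of things; names that differ only in an ending like _2 or _b are one class to them, and where a whole thing is asked for, a point or a joint stands for the part that bears it (a point fixed in the world has none). Each returns a list of dicts, best first, with "conf" (0 to 1); they miss things now and then, are a little off and sometimes report something else, mostly with a low value. They report only what shows in the picture. A call takes as long as a camera call. They do not tell look-alikes from the thing itself.
- viewer.search_frame(picture, target): "rect" ([left, top, width, height] in pixels, round what is visible of it).
- viewer.cut_out(picture, target): "region" (384x512 bool, what is visible of it) and "rect" ([left, top, width, height] in pixels, round what is visible of it).
- viewer.spot_point(picture, target): "position" ([column, row] in pixels: a listed point, or the origin of a listed thing).
The state is a dict: "time": time; "joint_positions": joint angles; "dq": joint speeds; "joint_torque": joint torques, N m; "eef_pos": TCP position; "orientation": TCP orientation; "contact_force": force on the tool from outside, world axes, zero at the start; "torque": the same for the moment, N m; "grip_width": finger opening in m; "finger_force": force on a finger pad.
Only numpy, scipy, OpenCV 4.12 (cv2) and the standard library are available. Lean on these libraries where they do the work, as an engineer would, in place of code of your own. Each camera call takes 0.05 s, during which the arm holds its last target. There are 200 camera calls.

## Working session

There is one attempt and no reset: what is moved stays moved. The work goes in short steps, Python scripts to look and compute and a tool call to move; the robot and the scene stay as the last step left them, time stands still between calls to the robot, and variables do not carry over. Pictures are saved under pics/ and viewed, at most 11 in all, crops included, and the job is handed in when it is done.

Besides the shell and the picture viewer there is one more tool, called after ">>>" by a JSON object that holds its "method" and its "body". jog_arm: Moves the arm, as the interface text tells. Shift numbers are shares of 0.08 m and turn numbers shares of pi/2 rad, none past 1 either way. Its arguments: {"type":"object","properties":{"plan":{"type":"array","items":{"type":"array","items":{"type":"number"}}}},"required":["plan"]}

```bash
mkdir -p pics; ls
cat > h.py <<'E'
import numpy as np, cv2
from scipy.spatial.transform import Rotation as R
from rig import readout, viewer, ticket
def rot(a):
    a=np.array(a,float)
    return a if a.shape==(3,3) else (R.from_quat(a).as_matrix() if a.size==4 else R.from_rotvec(a).as_matrix())
def ray(p,uv):
    d=rot(p['attitude'])@np.linalg.inv(p['intrinsics'])@[uv[0],uv[1],1.]
    return np.array(p['xyz'],float),d/np.linalg.norm(d)
def tri(obs):
    A=np.zeros((3,3));b=np.zeros(3)
    for p,uv in obs:
        o,d=ray(p,uv);M=np.eye(3)-np.outer(d,d);A+=M;b+=M@o
    x=np.linalg.solve(A,b)
    return x,[round(float(np.linalg.norm((np.eye(3)-np.outer(d,d))@(x-o))),4) for o,d in (ray(*q) for q in obs)]
def onz(p,uv,z):
    o,d=ray(p,uv);return o+d*(z-o[2])/d[2]
def proj(p,X):
    c=np.array(p['intrinsics'])@(rot(p['attitude']).T@(np.array(X)-p['xyz']));return c[:2]/c[2]
def save(p,n,crop=None,s=1):
    im=p['img'][:,:,::-1]
    if crop: l,t,w,h=crop; im=im[t:t+h,l:l+w]
    cv2.imwrite('pics/'+n,cv2.resize(im,None,fx=s,fy=s,interpolation=cv2.INTER_CUBIC))
E
python3 - <<'E'
from h import *
P={n:viewer.camera(n) for n in('scene','side','wrist')}
print(readout.state())
for n,p in P.items():
    save(p,n+'0.png')
    print(n,p['xyz'],p['attitude'],p['intrinsics'][0][0])
    for t in ['guard','guard_ridge','rail','rail_mid','rack','vial','spare1','camera','lens','flask','plates','pipette','reagent','wash','beaker']:
        try: print(' ',t,[(np.round(q['position']).tolist(),round(q['conf'],2)) for q in viewer.spot_point(p,t)[:3]])
        except Exception as e: print(t,e)
E
```

```text
pics
{'time': 0.15, 'joint_positions': array([-1.50489217e-01,  2.07306906e-01,  1.54266409e+00,  5.60538699e-06,
        1.39350933e+00, -1.50511609e-01]), 'dq': array([ 1.98849873e-03, -1.68672940e-03, -4.95433800e-03,  4.78851384e-05,
        7.93200420e-04,  4.54057492e-04]), 'joint_torque': array([ 5.23460058e-04, -3.83512866e+01, -2.92037880e+01, -1.78299792e-04,
        6.64118095e-03, -5.65601522e-05]), 'eef_pos': array([5.74390859e-01, 8.90163612e-05, 2.30327419e-01]), 'orientation': array([-2.22034037e+00, -2.22038789e+00,  1.75079101e-03]), 'contact_force': array([0.13024704, 0.13265473, 0.14560695]), 'torque': array([-0.06014821, -0.00457685, -0.03481754]), 'finger_force': 0.0, 'grip_width': 0.08582158693307644}
scene [ 1.42029001 -0.44881894  0.73133493] [-1.87815158 -1.12255778  0.60785087] 398.9191263300156
  guard [([331.0, 178.0], 0.79), ([269.0, 178.0], 0.64), ([235.0, 238.0], 0.57)]
  guard_ridge [([263.0, 154.0], 0.76), ([331.0, 154.0], 0.6), ([231.0, 206.0], 0.58)]
  rail [([136.0, 260.0], 0.86)]
  rail_mid [([129.0, 222.0], 0.91)]
  rack [([171.0, 306.0], 0.56),
[... 806 characters left out ...]
2)]
  spare1 [([278.0, 245.0], 0.5)]
  camera [([262.0, 167.0], 0.63)]
  lens [([258.0, 142.0], 0.48)]
  flask [([263.0, 169.0], 0.69)]
  plates [([329.0, 253.0], 0.96)]
  pipette [([235.0, 230.0], 0.7)]
  reagent [([320.0, 189.0], 0.76)]
  wash [([344.0, 305.0], 0.81)]
  beaker [([200.0, 294.0], 0.72)]
wrist [0.57559839 0.0730027  0.37341201] [ 2.85166030e+00  1.27793658e-04 -2.12608739e-03] 293.36311421886404
  guard [([249.0, 176.0], 0.56)]
  guard_ridge [([247.0, 193.0], 0.82)]
  rail []
  rail_mid []
  rack []
  vial []
  spare1 []
  camera []
  lens []
  flask [([406.0, 86.0], 0.89)]
  plates [([378.0, 227.0], 0.98)]
  pipette [([158.0, 153.0], 0.76)]
  reagent []
  wash []
  beaker []
```

View pics/scene0.png

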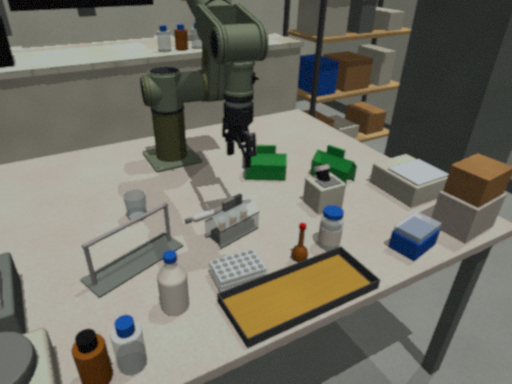

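View pics/side0.png

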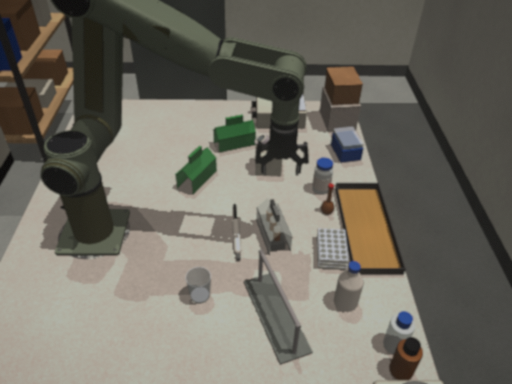

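View pics/wrist0.png

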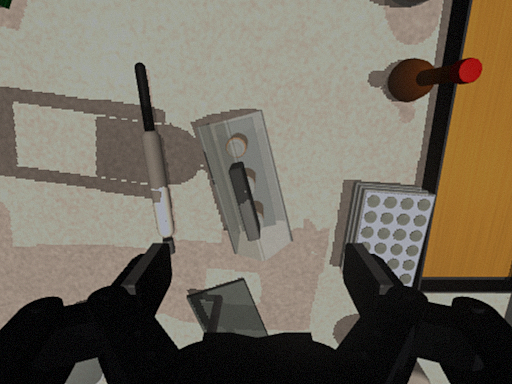

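The wrist picture shows the clear guard with its dark grip bar from about (237,165) to (252,240). The scene picture shows it at (235,220). The green look-alikes are at scene (267,165) and (333,165), and only the clear one with the grey bar over the rack fits the description. Next I'll triangulate.

Run:
```python
from h import *
P={n:viewer.camera(n) for n in('scene','side','wrist')}
s,d,w=P['scene'],P['side'],P['wrist']
def show(n,o): print(n,*[np.round(tri(o)[0],4),tri(o)[1]])
show('ridge s+w',[(s,(231,206)),(w,(247,193))])
show('rail',[(s,(136,260)),(d,(276,315))])
show('railmid',[(s,(129,222)),(d,(277,286))])
show('barends A',[(s,(90,245)),(d,(296,329))]); show('barends B',[(s,(168,209)),(d,(262,259))])
print('cam base',onz(s,(319,203),0), 'lens',onz(s,(322,172),.12))
for n,uv in dict(flask=(263,169),plates=(329,253),reagent=(320,189),wash=(344,305),beaker=(200,294)).items(): print(n,np.round(onz(d,uv,0),3))
print(np.round(onz(w,(378,227),0),3),np.round(onz(w,(406,86),0),3))
# bar top ends in wrist
for uv in((237,165),(252,240)): print(np.round(onz(w,uv,.126),4))
for p,n in((s,'scene'),(w,'wrist'),(d,'side')):
  for t in('guard','rail','camera','lens'):
    print(n,t,[(np.round(q['rect']).tolist(),round(q['conf'],2)) for q in viewer.search_frame(p,t)[:4]])
```

```text
ridge s+w [ 0.5644 -0.0128  0.0965] [0.0033, 0.0033]
rail [ 0.559  -0.3053  0.0051] [0.0033, 0.0033]
railmid [ 0.5559 -0.305   0.1309] [0.0021, 0.0021]
barends A [ 0.5941 -0.414   0.1189] [0.0076, 0.0076]
barends B [ 0.5207 -0.1937  0.1104] [0.0071, 0.0071]
cam base [0.5517456  0.32352811 0.        ] lens [0.55118784 0.31932689 0.12      ]
flask [0.542 0.316 0.   ]
plates [ 0.733 -0.087  0.   ]
reagent [0.74  0.207 0.   ]
wash [ 0.75  -0.275  0.   ]
beaker [ 0.351 -0.237  0.   ]
[ 0.743 -0.088  0.   ] [0.755 0.095 0.   ]
[0.559  0.0239 0.126 ]
[ 0.5715 -0.0467  0.126 ]
scene guard [([245.0, 144.0, 46.0, 37.0], 0.94), ([206.0, 195.0, 54.0, 57.0], 0.71)]
scene rail [([83.0, 204.0, 99.0, 94.0], 0.69), ([212.0, 249.0, 51.0, 40.0], 0.33)]
scene camera [([300.0, 163.0, 47.0, 50.0], 0.71), ([205.0, 192.0, 54.0, 56.0], 0.37)]
scene lens [([314.0, 162.0, 18.0, 19.0], 0.74)]
wrist guard [([197.0, 113.0, 92.0, 146.0], 0.93)]
wrist rail [([186.0, 275.0, 82.0, 62.0], 0.84)]
wrist camera []
wrist lens []
side guard [([176.0, 148.0, 40.0, 43.0], 0.9), ([254.0, 200.0, 36.0, 54.0], 0.87), ([216.0, 116.0, 39.0, 35.0], 0.79)]
side rail [([245.0, 248.0, 68.0, 114.0], 0.57), ([255.0, 196.0, 36.0, 56.0], 0.5)]
side camera [([256.0, 136.0, 25.0, 41.0], 0.84), ([247.0, 248.0, 63.0, 116.0], 0.25)]
side lens []
```

>>> {"method": "jog_arm", "body": {"plan": [[0, 0, 0.0555, -0.055, -0.072, -0.2, -1], [0, 0, 0.0555, -0.055, -0.072, -0.2, -1], [0, 0, 0, 0, 0, 0, -1]]}}

```text
time: 3.4
eef_pos: [0.5633, -0.0118, 0.1958]
orientation: [-2.015, -2.403, 0.006]
contact_force: [-1.5, 1.2, -1.1]
grip_width: 0.0853
finger_force: 0.0
```

Run:
```python
from h import *
w=viewer.camera('wrist')
print(readout.state()['eef_pos'],w['xyz'])
save(w,'w1.png')
print([(q['rect'],q['conf']) for q in viewer.search_frame(w,'guard')[:2]])
g=w['img'].max(2).astype(int); m=((g<75)).astype(np.uint8); m[250:]=0
n,l,st,c=cv2.connectedComponentsWithStats(m)
for i in range(1,n):
  if st[i,4]>150:
    box=cv2.boxPoints(cv2.minAreaRect(np.argwhere(l==i)[:,::-1].astype(np.float32)))
    print(st[i],np.round(c[i]),box.round().tolist(),[np.round(onz(w,b,.126)[:2],4).tolist() for b in box],np.round(onz(w,c[i],.12),4))
```

```text
[ 0.56445763 -0.01149913  0.19735257] [0.55262046 0.05992711 0.33911426]
[([213.6, 102.6, 82.5, 168.6], 0.63)]
[ 439    0   73   21 1138] [474.   8.] [[439.0, 0.0], [511.0, 0.0], [511.0, 20.0], [439.0, 20.0]] [[0.6534, 0.143], [0.698, 0.1507], [0.7026, 0.1402], [0.6573, 0.1322]] [0.6801 0.1448 0.12  ]
[ 421   20   91  207 6169] [471. 122.] [[378.0, 192.0], [469.0, 0.0], [545.0, 36.0], [454.0, 227.0]] [[0.6524, 0.0145], [0.6718, 0.1461], [0.7278, 0.1353], [0.719, -0.0031]] [0.7054 0.0756 0.12  ]
[151  24  17  87 969] [158.  65.] [[151.0, 110.0], [151.0, 24.0], [167.0, 24.0], [167.0, 110.0]] [[0.4787, 0.0442], [0.4748, 0.098], [0.485, 0.0998], [0.4897, 0.0461]] [0.4793 0.0743 0.12  ]
[164 112   7  81 288] [166. 148.] [[163.0, 192.0], [165.0, 112.0], [171.0, 112.0], [169.0, 192.0]] [[0.4919, -0.0142], [0.4885, 0.0446], [0.4925, 0.0452], [0.4963, -0.0136]] [0.4898 0.0182 0.12  ]
[246 155  21  90 813] [255. 187.] [[245.0, 155.0], [262.0, 154.0], [268.0, 243.0], [251.0, 244.0]] [[0.5488, 0.0243], [0.561, 0.0273], [0.5782, -0.042], [0.5648, -0.0454]] [5.604e-01 5.000e-04 1.200e-01]
[345 199  37  51 567] [364. 229.] [[343.0, 248.0], [370.0, 197.0], [388.0, 206.0], [362.0, 258.0]] [[0.6384, -0.0357], [0.647, 0.0096], [0.6628, 0.0048], [0.6551, -0.0412]] [ 0.6528 -0.0188  0.12  ]
[148 225  22  25 284] [157. 239.] [[148.0, 225.0], [169.0, 225.0], [169.0, 249.0], [148.0, 249.0]] [[0.4826, -0.0433], [0.4989, -0.0404], [0.5008, -0.0612], [0.4841, -0.0642]] [ 0.4891 -0.0574  0.12  ]
```

View pics/w1.png

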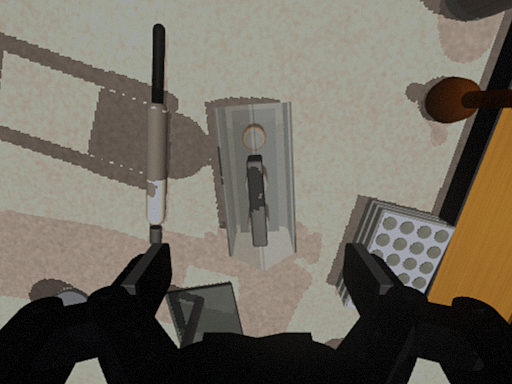

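The guard sits centred under the gripper, with its bar from (253,155) to (260,244), a little more yawed than the tool. I'll descend and grip.

>>> {"method": "jog_arm", "body": {"plan": [[0, 0, 0.026, -0.012, 0.02, -0.4, -1], [0, 0, 0, 0, 0, -0.44, -1], [0, 0, 0, 0, 0, -0.4, -1], [0, 0, 0, 0, 0, 0, -1], [0, 0, 0, 0, 0, 0, 1], [0, 0, 0, 0, 0, 0, 1], [0, 0, 0, 0, 0, 0, 1], [0, 0, 0, 0, 0, 0, 1], [0, 0, 0, 0, 0, 0, 1], [0, 0, 0, 0, 0, 0, 1], [0, 0, 0, 0, 0, 0, 1], [0, 0, 0, 0, 0, 0, 1]]}}

```text
time: 4.5
eef_pos: [0.5657, -0.0101, 0.101]
orientation: [1.969, 2.446, 0.001]
contact_force: [-1.1, -0.9, 3.8]
grip_width: 0.011
finger_force: 62.5
```

>>> {"method": "jog_arm", "body": {"plan": [[0, 0, 0, 0, 0, 0.25, 1], [0, 0, 0, 0, 0, 0.45, 1], [0, 0, 0, 0, 0, 0.45, 1], [0, 0, 0, 0, 0, 0.45, 1], [0, 0, 0, 0, 0, 0.4, 1], [0, 0, 0, 0, 0, 0, 1]]}}

```text
time: 5.0
eef_pos: [0.5695, -0.0106, 0.2685]
orientation: [1.962, 2.437, 0.012]
contact_force: [1.8, -0.3, -0.2]
grip_width: 0.0111
finger_force: 61.7
```

Run:
```python
from h import *
P={n:viewer.camera(n) for n in('scene','side')}
np.save('p.npy',P,allow_pickle=True)
a=cv2.resize(P['scene']['img'][185:315,70:200],(520,520),interpolation=2)
b=cv2.resize(P['side']['img'][235:375,230:330],(279,390),interpolation=2)
c=np.zeros((520,800,3),np.uint8);c[:,:520]=a;c[:390,520:799]=b
cv2.imwrite('pics/rail.png',c[:,:,::-1])
print(readout.state()['eef_pos'],readout.state()['grip_width'])
```

```text
[ 0.56605847 -0.01001915  0.26162969] 0.01085370676230626
```

View pics/rail.png

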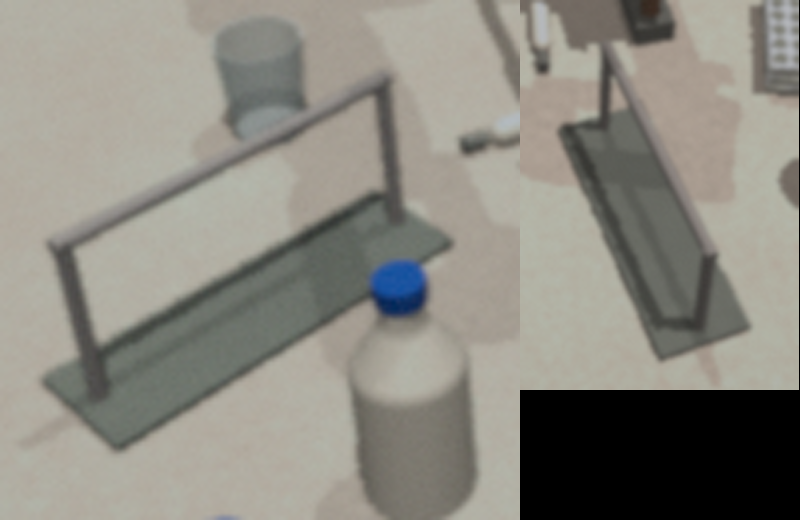

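The rail crop shows the bar ends at scene (86,245.5) and (166,205.5) and at side (261,253) and (297.7,325).

Run:
```python
from h import *
P=np.load('p.npy',allow_pickle=True).item();s,d=P['scene'],P['side']
A=tri([(s,(86,245.3)),(d,(297.7,325.3))]);B=tri([(s,(166,205.3)),(d,(261.4,253.2))]);print(A,B)
m=(A[0]+B[0])/2;v=B[0]-A[0];print(m,np.linalg.norm(v),np.degrees(np.arctan2(-v[0],v[1])))
for p,a,b in((s,(86,245.3),(166,205.3)),(d,(297.7,325.3),(261.4,253.2))):
  a=onz(p,a,.13);b=onz(p,b,.13);v=b-a;print((a+b)/2,np.linalg.norm(v),np.degrees(np.arctan2(-v[0],v[1])))
```

```text
(array([ 0.59908914, -0.41775619,  0.12929035]), [0.0013, 0.0013]) (array([ 0.51967401, -0.19425588,  0.12720542]), [0.0019, 0.0019])
[ 0.55938157 -0.30600603  0.12824789] 0.23719928060773368 19.56137041323957
[ 0.56023353 -0.30510448  0.13      ] 0.2361512059043958 19.069069797986415
[ 0.55959935 -0.30937751  0.13      ] 0.2344225208476915 19.81085946423774
```

>>> {"method": "jog_arm", "body": {"plan": [[0, 0, 0.016, -0.01, -0.25, 0.05, 1], [0, 0, 0.016, -0.01, -0.42, 0.05, 1], [0, 0, 0.016, -0.01, -0.45, 0, 1], [0, 0, 0.016, -0.01, -0.45, 0, 1], [0, 0, 0.016, -0.01, -0.45, 0, 1], [0, 0, 0, -0.01, -0.45, 0, 1], [0, 0, 0, -0.015, -0.45, 0, 1], [0, 0, 0, 0, -0.4, 0, 1], [0, 0, 0, 0, -0.25, 0, 1], [0, 0, 0, 0, -0.13, 0, 1], [0, 0, 0, 0, 0, 0, 1], [0, 0, 0, 0, 0, 0, 1], [0, 0, 0, 0, 0, -0.2, 1], [0, 0, 0, 0, 0, -0.2, 1], [0, 0, 0, 0, 0, 0, 1], [0, 0, 0, 0, 0, 0, 1]]}}

```text
time: 6.43
eef_pos: [0.5587, -0.3033, 0.2345]
orientation: [-1.807, -2.565, -0.001]
contact_force: [-0.1, 0.5, -1.2]
grip_width: 0.0108
finger_force: 61.6
```

Run:
```python
from h import *
P={n:viewer.camera(n) for n in('scene','side')}
a=cv2.resize(P['scene']['img'][135:315,60:210],(450,540),interpolation=2)
b=cv2.resize(P['side']['img'][195:375,230:340],(330,540),interpolation=2)
cv2.imwrite('pics/rail2.png',np.hstack([a,b])[:,:,::-1])
print(readout.state()['eef_pos'],readout.state()['grip_width'],readout.state()['orientation'])
```

```text
[ 0.55985519 -0.30489433  0.23695669] 0.010909944249549825 [1.80990757e+00 2.56672769e+00 3.50238594e-04]
```

View pics/rail2.png

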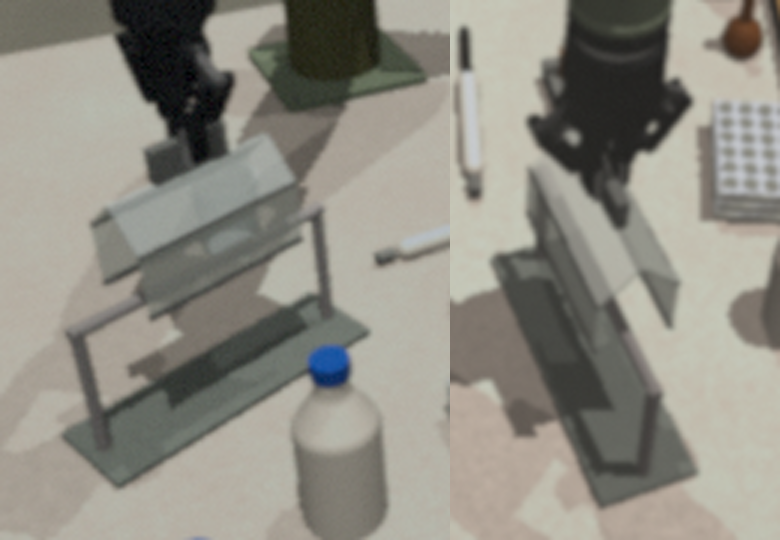

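The guard is astride the bar and aligned with it in both views (crop centre about (200,215) in the left half and (600,260) in the right). I'll lower it and release.

>>> {"method": "jog_arm", "body": {"plan": [[0, 0, 0, 0, 0, -0.3, 1], [0, 0, 0, 0, 0, -0.35, 1], [0, 0, 0, 0, 0, -0.25, 1], [0, 0, 0, 0, 0, -0.12, 1], [0, 0, 0, 0, 0, -0.06, 1], [0, 0, 0, 0, 0, 0, 1], [0, 0, 0, 0, 0, 0, 1]]}}

```text
time: 7.12
eef_pos: [0.5603, -0.3065, 0.1514]
orientation: [1.811, 2.564, 0.0]
contact_force: [0.3, 0.3, -1.0]
grip_width: 0.0109
finger_force: 61.7
```

>>> {"method": "jog_arm", "body": {"plan": [[0, 0, 0, 0, 0, -0.03, 1], [0, 0, 0, 0, 0, -0.03, 1], [0, 0, 0, 0, 0, 0, 1]]}}

```text
time: 7.37
eef_pos: [0.5605, -0.3073, 0.149]
orientation: [1.809, 2.562, -0.001]
contact_force: [-2.8, 0.9, 7.6]
grip_width: 0.0106
finger_force: 63.1
```

>>> {"method": "jog_arm", "body": {"plan": [[0, 0, 0, 0, 0, 0.01, -1], [0, 0, 0, 0, 0, 0, -1], [0, 0, 0, 0, 0, 0, -1], [0, 0, 0, 0, 0, 0, -1], [0, 0, 0, 0, 0, 0, -1], [0, 0, 0, 0, 0, 0, -1], [0, 0, 0, 0, 0, 0, -1], [0, 0, 0, 0, 0, 0, -1], [0, 0, 0, 0, 0, 0.2, -1], [0, 0, 0, 0, 0, 0.4, -1], [0, 0, 0, 0, 0, 0.5, -1], [0, 0, 0, 0, 0, 0.4, -1], [0, 0, 0, 0, 0.3, 0, -1], [0, 0, -0.06, 0, 0.5, 0, -1], [0, 0, -0.06, 0, 0.5, 0, -1], [0, 0, -0.06, 0, 0.5, 0, -1], [0, 0, -0.06, 0, 0.5, 0, -1], [0, 0, 0, 0, 0.5, 0, -1], [0, 0, 0, 0, 0, 0, -1], [0, 0, 0, 0, 0, 0, -1]]}}

```text
time: 9.03
eef_pos: [0.5592, -0.0798, 0.2659]
orientation: [2.256, 2.186, -0.0]
contact_force: [0.2, -1.1, 0.1]
grip_width: 0.0852
finger_force: 0.0
```

Run:
```python
from h import *
P={n:viewer.camera(n) for n in('scene','side','wrist')}
np.save('p.npy',P,allow_pickle=True)
st=readout.state();print(st['time'],st['eef_pos'],st['orientation'])
s,d,w=P['scene'],P['side'],P['wrist']
for n,p in P.items():
  for t in('vial','spare1','rack','guard_ridge','lens','camera'):
    print(n,t,[(np.round(q['position']).tolist(),round(q['conf'],2)) for q in viewer.spot_point(p,t)[:3]], [(np.round(q['rect']).tolist(),round(q['conf'],2)) for q in viewer.search_frame(p,t)[:3]])
a=cv2.resize(s['img'][190:320,60:260],(400,260),interpolation=2)
b=cv2.resize(d['img'][195:355,230:330],(200,320),interpolation=2)
c=np.zeros((600,800,3),np.uint8);c[:260,:400]=a;c[260:580,:200]=b
c[260:520,200:400]=cv2.resize(d['img'][110:240,220:320],(200,260),interpolation=2)
c[:300,400:]=cv2.resize(w['img'],(400,300),interpolation=3)
c[300:,400:]=cv2.resize(s['img'][150:225,280:380],(400,300),interpolation=2)
cv2.imwrite('pics/c3.png',c[:,:,::-1])
```

```text
9.1833 [ 0.55935907 -0.08304     0.26567346] [ 2.26186563e+00  2.17951415e+00 -6.10051800e-04]
scene vial [([239.0, 224.0], 0.65), ([320.0, 167.0], 0.58)] []
scene spare1 [([233.0, 232.0], 0.53), ([220.0, 236.0], 0.42)] [([293.0, 221.0, 16.0, 43.0], 0.74), ([220.0, 214.0, 7.0, 20.0], 0.55), ([212.0, 218.0, 43.0, 30.0], 0.19)]
scene rack [([234.0, 235.0], 0.86)] [([208.0, 219.0, 48.0, 28.0], 0.68), ([290.0, 222.0, 20.0, 41.0], 0.49), ([121.0, 190.0, 26.0, 25.0], 0.42)]
scene guard_ridge [([126.0, 218.0], 0.98), ([263.0, 151.0], 0.98), ([332.0, 156.0], 0.77)] [([308.0, 143.0, 47.0, 39.0], 0.7), ([94.0, 203.0, 72.0, 66.0], 0.66), ([244.0, 145.0, 46.0, 36.0], 0.62)]
scene lens [([138.0, 216.0], 0.7), ([321.0, 166.0], 0.47), ([136.0, 264.0], 0.16)] [([315.0, 166.0, 16.0, 14.0], 0.73)]
scene camera [([320.0, 204.0], 0.73)] [([305.0, 164.0, 38.0, 48.0], 0.8)]
side vial [([267.0, 221.0], 0.56), ([275.0, 313.0], 0.39)] [([268.0, 206.0, 5.0, 18.0], 0.66)]
side spare1 [([278.0, 244.0], 0.49), ([270.0, 232.0], 0.46)] [([272.0, 229.0, 8.0, 9.0], 0.62)]
side rack [([272.0, 231.0], 0.58)] [([260.0,
[... 204 characters left out ...]
0, 45.0, 31.0], 0.82)]
side lens [([261.0, 139.0], 0.69)] [([254.0, 133.0, 12.0, 16.0], 0.54), ([320.0, 183.0, 12.0, 33.0], 0.3)]
side camera [([262.0, 167.0], 0.64)] [([253.0, 137.0, 23.0, 40.0], 0.81), ([274.0, 225.0, 7.0, 16.0], 0.35)]
wrist vial [([248.0, 70.0], 0.57)] [([236.0, 56.0, 22.0, 25.0], 0.79)]
wrist spare1 [([263.0, 136.0], 0.91), ([257.0, 106.0], 0.54)] [([249.0, 96.0, 17.0, 17.0], 0.62), ([255.0, 131.0, 20.0, 21.0], 0.59)]
wrist rack [([258.0, 105.0], 0.79)] [([224.0, 44.0, 62.0, 119.0], 0.58)]
wrist guard_ridge [([382.0, 159.0], 0.42)] [([214.0, 270.0, 78.0, 67.0], 0.74)]
wrist lens [] [([214.0, 272.0, 76.0, 66.0], 0.33)]
wrist camera [] [([256.0, 130.0, 20.0, 21.0], 0.47)]
```

View pics/c3.png

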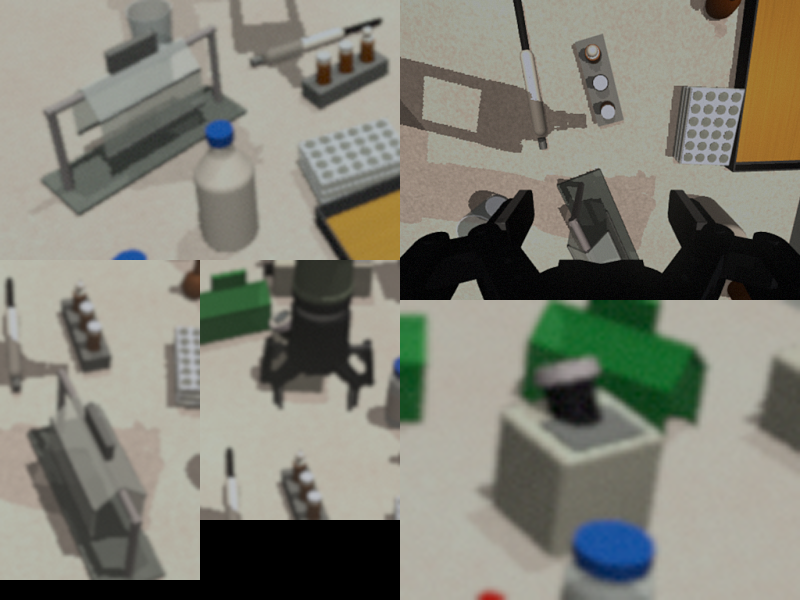

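The guard hangs on the rail. In the wrist view three vials stand in the rack: (246,66) has a ball stopper with an amber rim showing, while (256,104) and (265,141) have flat discs. The ball one fits the description, and I'll confirm it in a crop from closer up.

>>> {"method": "jog_arm", "body": {"plan": [[0, 0, 0.054, 0, 0.3, 0, -1], [0, 0, 0.054, 0, 0.45, 0, -1], [0, 0, 0.054, 0, 0.3, 0, -1], [0, 0, 0, 0, 0, 0, -1], [0, 0, 0, 0, 0, 0, -1]]}}

```text
time: 11.4
eef_pos: [0.5592, 0.0031, 0.2658]
orientation: [1.964, 2.452, -0.0]
contact_force: [0.5, 1.1, -0.7]
grip_width: 0.0855
finger_force: 0.0
```

Run:
```python
from h import *
P=np.load('p.npy',allow_pickle=True).item()
w0=P['wrist'];w=viewer.camera('wrist');P['w2']=w
np.save('p.npy',P,allow_pickle=True)
st=readout.state();print(st['time'],st['eef_pos'],st['orientation'])
b=viewer.search_frame(w,'rack');print([(np.round(q['rect']),q['conf']) for q in b[:2]])
c=onz(w0,(250,100),.06);u=proj(w,c);print(u)
l=int(u[0])-60;t=max(int(u[1])-90,0)
save(w,'v4.png',(l,t,130,150),4);print(l,t)
```

```text
11.45 [0.55926638 0.00211894 0.2657251 ] [ 1.96572707e+00  2.44992400e+00 -7.76636413e-04]
[(array([238., 120.,  36., 103.]), 0.97)]
[251.87742778 172.54653546]
191 82
```

View pics/v4.png

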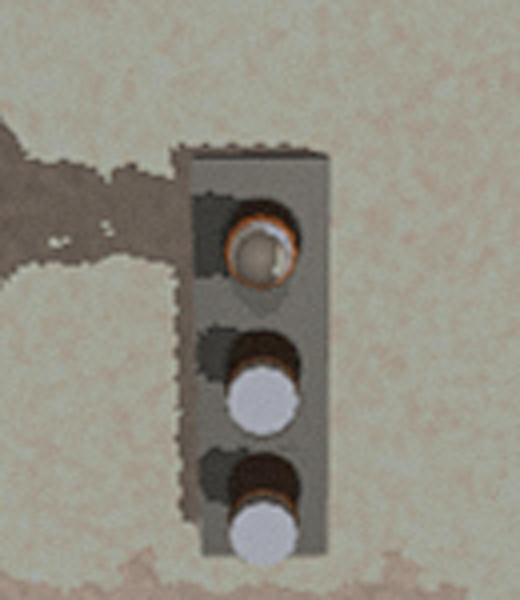

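>>> {"method": "jog_arm", "body": {"plan": [[0, 0, 0, -0.1, 0.4, 0.1, -1], [0, 0, 0, -0.1, 0.5, 0.1, -1], [0, 0, 0, -0.1, 0.5, 0.1, -1], [0, 0, -0.05, -0.1, 0.5, 0.1, -1], [0, 0, -0.06, -0.1, 0.3, 0, -1], [0, 0, -0.05, 0, 0, 0, -1], [0, 0, 0, 0, 0, 0, -1]]}}

```text
time: 12.08
eef_pos: [0.5193, 0.1784, 0.298]
orientation: [2.258, 2.183, 0.0]
contact_force: [0.3, -0.3, -0.0]
grip_width: 0.0857
finger_force: 0.0
```

Run:
```python
from h import *
P=np.load('p.npy',allow_pickle=True).item()
P['w3']=w=viewer.camera('wrist');P['side2']=d=viewer.camera('side');P['scene2']=s=viewer.camera('scene')
np.save('p.npy',P,allow_pickle=True)
st=readout.state();print(st['time'],st['eef_pos'],st['orientation'])
for n,p in(('w',w),('d',d),('s',s)):
  for t in('lens','camera'): print(n,t,[(np.round(q['position']).tolist(),round(q['conf'],2)) for q in viewer.spot_point(p,t)[:2]],[(np.round(q['rect']).tolist(),round(q['conf'],2)) for q in viewer.search_frame(p,t)[:2]])
```

```text
12.2333 [0.51965259 0.17674855 0.29747545] [ 2.25805648e+00  2.18388082e+00 -8.44653014e-04]
w lens [([261.0, 15.0], 0.65)] [([238.0, 0.0, 65.0, 50.0], 0.79), ([200.0, 199.0, 31.0, 133.0], 0.62)]
w camera [([269.0, 47.0], 0.79)] [([240.0, 4.0, 97.0, 82.0], 0.83)]
d lens [([318.0, 191.0], 0.73), ([258.0, 138.0], 0.65)] [([255.0, 132.0, 17.0, 20.0], 0.71)]
d camera [([263.0, 166.0], 0.96)] [([256.0, 132.0, 26.0, 48.0], 0.59), ([310.0, 159.0, 20.0, 33.0], 0.37)]
s lens [([320.0, 164.0], 0.53)] [([317.0, 165.0, 15.0, 15.0], 0.56)]
s camera [([318.0, 201.0], 0.95), ([237.0, 275.0], 0.27)] [([183.0, 201.0, 63.0, 23.0], 0.75), ([317.0, 207.0, 22.0, 47.0], 0.36)]
```

The crop confirms it: the ball stopper with its amber ring is at crop (260,257), which is image (256,146), and flat white discs are at (262,400) and (264,534). Next I'll take a second view of the lens.

>>> {"method": "jog_arm", "body": {"plan": [[0, 0, 0, 0, 0.4, 0, -1], [0, 0, 0, 0, 0.5, 0, -1], [0, 0, 0, 0, 0.4, 0, -1], [0, 0, 0, 0, 0.2, 0, -1], [0, 0, 0, 0, 0, 0, -1], [0, 0, 0, 0, 0, 0, -1]]}}

```text
time: 13.33
eef_pos: [0.5189, 0.2988, 0.2974]
orientation: [2.255, 2.187, -0.001]
contact_force: [-0.5, -0.3, 0.7]
grip_width: 0.0855
finger_force: 0.0
```

Run:
```python
from h import *
P=np.load('p.npy',allow_pickle=True).item()
P['w4']=w=viewer.camera('wrist')
np.save('p.npy',P,allow_pickle=True)
st=readout.state();print(st['time'],st['eef_pos'],st['orientation'])
for t in('lens','camera'): print(t,[(np.round(q['position'],1).tolist(),round(q['conf'],2)) for q in viewer.spot_point(w,t)[:2]],[(np.round(q['rect']).tolist(),round(q['conf'],2)) for q in viewer.search_frame(w,t)[:2]])
w3=P['w3']
c=np.zeros((600,800,3),np.uint8)
c[:400,:400]=cv2.resize(w3['img'][0:100,220:320],(400,400),interpolation=2)
c[:,400:]=cv2.resize(w['img'][60:260,190:323],(400,600),interpolation=2)
c[400:,:200]=cv2.resize(P['scene2']['img'][155:215,295:355],(200,200),interpolation=2)
c[400:,200:400]=cv2.resize(P['side2']['img'][125:185,240:300],(200,200),interpolation=2)
cv2.imwrite('pics/l5.png',c[:,:,::-1])
print('ball',tri([(P['w2'],(256,146.3)),(P['wrist'],(246,66))]),onz(P['w2'],(256,146.3),.0785))
for u in((256.5,182),(257,215.5)): print(onz(P['w2'],u,.075))
```

```text
13.3833 [0.51909941 0.29787089 0.29746033] [ 2.25672696e+00  2.18496987e+00 -1.27309153e-03]
lens [([268.3, 147.3], 0.84)] [([246.0, 122.0, 59.0, 50.0], 0.96)]
camera [([270.7, 136.7], 0.85), ([286.0, 325.2], 0.17)] [([248.0, 102.0, 86.0, 81.0], 0.76), ([275.0, 308.0, 17.0, 29.0], 0.53)]
ball (array([0.55310407, 0.03056044, 0.07447452]), [0.0, 0.0]) [0.55302002 0.0310924  0.0785    ]
[ 0.56276219 -0.01002251  0.075     ]
[ 0.57250792 -0.05092296  0.075     ]
```

View pics/l5.png

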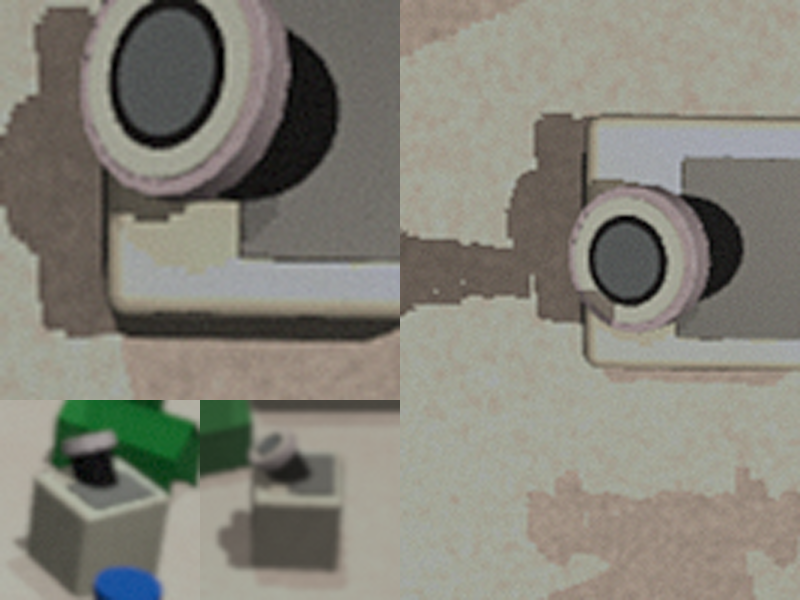

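The lens glass centre is at w3 pixel (262,18), w4 (266,147) and side (260.4,139). The pedestal edges run nearly parallel to the image axes.

Run:
```python
from h import *
P=np.load('p.npy',allow_pickle=True).item()
a,b,d,s=P['w3'],P['w4'],P['side2'],P['scene2']
print(tri([(a,(262,18)),(b,(266,147))]));X,e=tri([(a,(262,18)),(b,(266,147)),(d,(260.4,139.1))]);print(X,e)
# block top edges in w4
f=lambda x,y:onz(b,(190+(x-400)/3.0075,60+y/3),.09)
for q in(((598,118),(800,118)),((600,369),(800,370.5)),((588,345),(586,135))):
  p0,p1=f(*q[0]),f(*q[1]);v=p1-p0;print(p0,p1,np.degrees(np.arctan2(v[1],v[0])))
# ellipse of glass in w4: dark segmentation, and predicted ring for axis yaw options
for dy in(-8,-4,0,4):
  ps=np.radians(dy);ax=np.array([-np.sin(.55)*np.cos(ps),-np.sin(.55)*np.sin(ps),np.cos(.55)])
  print(dy,'barrel 50mm down axis in w4, w3',proj(b,X-ax*.05),proj(a,X-ax*.05),'rim offs')
```

```text
(array([0.53040665, 0.32947112, 0.13140907]), [0.0001, 0.0001])
[0.53036361 0.32963381 0.12513694] [0.0014, 0.001, 0.0007]
[0.52121316 0.37824165 0.09      ] [0.59763021 0.37587128 0.09      ] -1.7766866116564257
[0.51887302 0.27986872 0.09      ] [0.600952   0.27667829 0.09      ] -2.225984694181329
[0.51430792 0.29013775 0.09      ] [0.51645128 0.37220891 0.09      ] 88.50400808948358
-8 barrel 50mm down axis in w4, w3 [286.11148612 143.70987407] [284.88932753  33.39919774] rim offs
-4 barrel 50mm down axis in w4, w3 [286.26522402 142.19818883] [285.05302867  31.54925843] rim offs
0 barrel 50mm down axis in w4, w3 [286.31431434 140.67793626] [285.10107668  29.68855067] rim offs
4 barrel 50mm down axis in w4, w3 [286.25805434 139.15649913] [285.03267193  27.82610539] rim offs
```

>>> {"method": "jog_arm", "body": {"plan": [[0, 0, 0, 0, -0.3, 0, -1], [0, 0, 0.056, 0.07, -0.5, 0, -1], [0, 0, 0.056, 0.07, -0.5, 0, -1], [0, 0, 0.056, 0.07, -0.5, 0, -1], [0, 0, 0, 0.07, -0.5, -0.15, -1], [0, 0, 0, 0.07, -0.5, -0.3, -1], [0, 0, 0, 0.075, -0.4, -0.35, -1], [0, 0, 0, 0, -0.14, -0.3, -1], [0, 0, 0, 0, 0, -0.3, -1], [0, 0, 0, 0, 0, -0.2, -1], [0, 0, 0, 0, 0, 0, -1], [0, 0, 0, 0, 0, 0, -1]]}}

```text
time: 14.58
eef_pos: [0.5516, 0.0361, 0.1727]
orientation: [-1.951, -2.46, 0.002]
contact_force: [-0.1, -0.6, -0.1]
grip_width: 0.0855
finger_force: 0.0
```

Run:
```python
from h import *
P=np.load('p.npy',allow_pickle=True).item()
w=viewer.camera('wrist');P['w6']=w;np.save('p.npy',P,allow_pickle=True)
st=readout.state();e=st['eef_pos'];o=st['orientation'];print(st['time'],e,o,2*np.degrees(np.arctan2(o[1],o[0]))-90)
print('pred ball',proj(w,(.5531,.0308,.0785)),'vial',[(q['rect'],q['conf']) for q in viewer.search_frame(w,'vial')[:3]],[(q['position'],q['conf']) for q in viewer.spot_point(w,'vial')[:3]])
for t in [(.5531,.031,.04)]: print((np.array(t)-e)/.08)
```

```text
14.6333 [0.55279021 0.03630178 0.17422901] [1.95113574e+00 2.46110639e+00 8.91460271e-04] 13.186079070575857
pred ball [256.23662716 201.30936201] vial [([241.7, 176.3, 25.8, 38.0], 0.83)] [([253.9, 179.6], 0.76)]
[ 0.00387236 -0.0662722  -1.67786261]
```

>>> {"method": "jog_arm", "body": {"plan": [[0, 0, 0, 0, -0.066, -0.3, -1], [0, 0, 0, 0, 0, -0.4, -1], [0, 0, 0, 0, 0, -0.35, -1], [0, 0, 0, 0, 0, -0.3, -1], [0, 0, 0, 0, 0, -0.2, -1], [0, 0, 0, 0, 0, -0.12, -1], [0, 0, 0, 0, 0, 0, -1], [0, 0, 0, 0, 0, 0, 1], [0, 0, 0, 0, 0, 0, 1], [0, 0, 0, 0, 0, 0, 1], [0, 0, 0, 0, 0, 0, 1], [0, 0, 0, 0, 0, 0, 1], [0, 0, 0, 0, 0, 0, 1], [0, 0, 0, 0, 0, 0, 1]]}}

```text
time: 15.9
eef_pos: [0.5531, 0.0314, 0.0408]
orientation: [1.95, 2.462, 0.001]
contact_force: [-1.1, -0.2, 5.0]
grip_width: 0.0202
finger_force: 58.6
```

>>> {"method": "jog_arm", "body": {"plan": [[0, 0, 0, 0, 0, 0.12, 1], [0, 0, 0, 0, 0, 0.3, 1], [0, 0, 0, 0, 0, 0.4, 1], [0, 0, 0, 0, 0, 0.45, 1], [0, 0, 0, 0, 0, 0.45, 1], [0, 0, 0, 0, 0, 0.45, 1], [0, 0, 0, -0.135, 0.25, 0.465, 1], [0, 0, 0, -0.15, 0.4, 0, 1], [0, 0, 0, -0.15, 0.45, 0, 1], [-0.0025, -0.07, 0, -0.15, 0.45, 0, 1], [-0.0025, -0.07, 0, -0.15, 0.45, 0, 1], [-0.0025, -0.07, 0, -0.15, 0.45, 0, 1], [-0.0025, -0.07, 0, -0.15, 0.45, 0, 1], [-0.0025, -0.07, 0, -0.1, 0.4, 0, 1], [0, 0, 0, -0.1, 0.3, 0, 1], [0, 0, 0, 0, 0.157, 0, 1], [0, 0, 0, 0, 0, 0, 1], [0, 0, 0, 0, 0, 0, 1]]}}

```text
time: 17.4
eef_pos: [0.4543, 0.3287, 0.2488]
orientation: [1.658, 2.095, 0.437]
contact_force: [-0.8, 0.0, 0.1]
grip_width: 0.0206
finger_force: 60.5
```

```bash
cat > chk.py <<'E'
from h import *
P={n:viewer.camera(n) for n in('scene','side','wrist')}
st=readout.state();e=st['eef_pos'];print(st['time'],e,st['orientation'],st['grip_width'],st['finger_force'])
L=np.array([.530,.3296,.128]);ps=np.radians(-2);ax=np.array([-np.sin(.55)*np.cos(ps),-np.sin(.55)*np.sin(ps),np.cos(.55)])
M=rot(st['orientation']);print('tilt err vec',np.cross(-M[:,2],ax), 'offset in axes',(e-L)@ax,(e-L)-((e-L)@ax)*ax)
print('to target shares',(L+.085*ax-e)/.08)
c=np.zeros((600,800,3),np.uint8)
c[:,:400]=cv2.resize(P['scene']['img'][95:215,275:355],(400,600),interpolation=2)
c[:300,400:]=cv2.resize(P['side']['img'][90:180,200:320],(400,300),interpolation=2)
c[300:,400:]=cv2.resize(P['wrist']['img'],(400,300),interpolation=3)
import sys;cv2.imwrite('pics/'+sys.argv[1],c[:,:,::-1]);np.save('p2.npy',P,allow_pickle=True)
E
python3 chk.py k1.png
```

```text
17.55 [0.45525549 0.32713404 0.24881626] [1.66112018 2.09164497 0.43624705] 0.020042250357375665 60.5145800113678
tilt err vec [ 0.00244977 -0.00920138  0.00169794] offset in axes 0.14199804667327107 [-0.00056916 -0.00505622 -0.00024055]
to target shares [ 0.3792895   0.05020612 -0.604396  ]
```

View pics/k1.png

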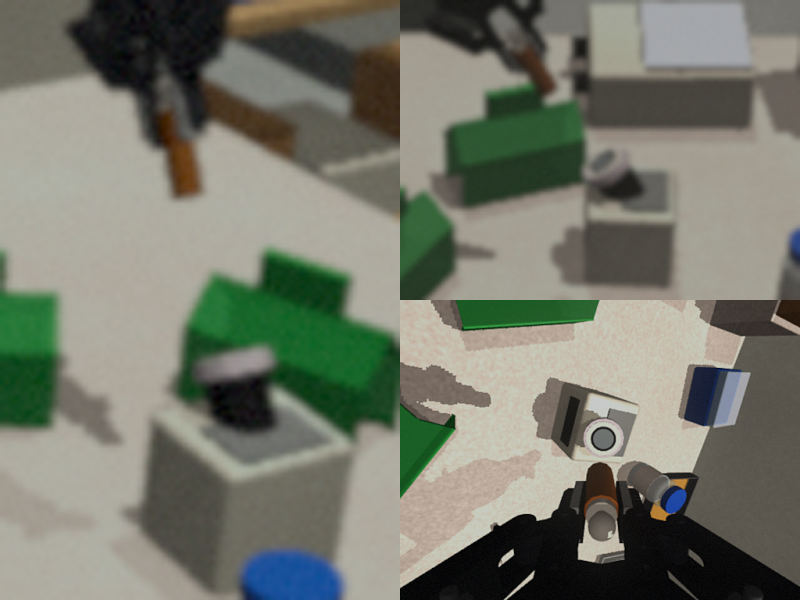

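The vial is firmly held on axis: its base is at crop (187,190) on the left and (547,90) in the side part, with the lens at (603,437) below it in the wrist part. I'll advance along the axis.

>>> {"method": "jog_arm", "body": {"plan": [[0, 0, 0, 0.1, 0.02, -0.15, 1], [0, 0, 0, 0.1, 0.015, -0.15, 1], [0, 0, 0, 0.1, 0.015, -0.16, 1], [0, 0, 0, 0.05, 0, -0.09, 1], [0, 0, 0, 0.03, 0, -0.05, 1], [0, 0, 0, 0, 0, 0, 1], [0, 0, 0, 0, 0, 0, 1], [0, 0, 0, 0, 0, 0, 1]]}}

```text
time: 18.22
eef_pos: [0.4856, 0.3323, 0.2017]
orientation: [1.659, 2.092, 0.439]
contact_force: [0.1, -0.4, 0.1]
grip_width: 0.0201
finger_force: 60.5
```

```bash
python3 chk.py k2.png
python3 - <<'E'
from h import *
P=np.load('p2.npy',allow_pickle=True).item()
for n,p in P.items():
  print(n,'pred base',proj(p,np.array([.530,.3296,.128])+.05*np.array([-.5223,.0182,.8525])),[(np.round(q['position'],1),round(q['conf'],2)) for q in viewer.spot_point(p,'vial')[:2]])
E
```

```text
18.3667 [0.48538849 0.33263017 0.20170954] [1.65890071 2.09277322 0.43930516] 0.02018062937347705 60.51339626312256
tilt err vec [ 0.00063561 -0.00778205  0.00055597] offset in axes 0.08619812938417012 [0.00041571 0.00145779 0.00022352]
to target shares [ 0.002627   -0.01849551 -0.01556198]
scene pred base [317.47596503 151.38145704] [(array([313.6, 146.8]), 0.44)]
side pred base [253.18845423 127.95946029] [(array([254.3, 128.6]), 0.4)]
wrist pred base [254.14408891 223.03278303] [(array([255.2, 220.2]), 0.83)]
```

View pics/k2.png

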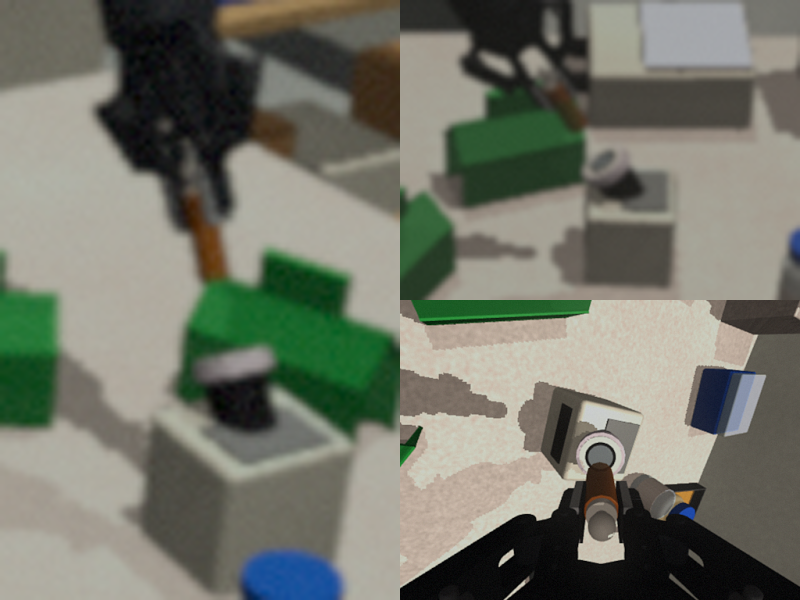

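The base shows at scene (317,151) and side (253,128), exactly as predicted for 50 mm on the axis. The vial is held still, so I'm handing in.

```bash
python3 -c "
from rig import ticket
print(ticket.job_done())"
```

```text
the job is handed in; nothing more can be done
None
```

The guard hangs released astride the rail, the ball-stoppered vial is held still on the lens axis with its base about 50 mm from the glass, and the job is handed in; no verdict came back.

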